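# Level the battery stand

## Task

Get the battery stand level before the battery goes on it. Slide the spirit level along its rail, under the little bridge, until it is up against the end stop; then take hold of the levelling screw's wing, press it firmly down so that the sprung foot is fully seated (as it will be under the battery's weight) and turn it until the bubble sits centred between the two black lines. Finish still holding the wing and pressing it down, with the bubble centred: do not let go.

Things in the scene. Friction and masses are not known exactly. Their poses are not given: they have to be found in the camera images.
- stand: Fixed grey steel base of the levelling stand, 150 x 360 x 12 mm; origin at the centre of its underside on the table. Its axes are used below: x away from the robot, y (long axis) from the levelling-screw end (-y, robot's right) to the hinge end (+y). Over it lies a hinged aluminium plate 136 x 315 mm, top about 44 mm above the table, hinge along x at y = 155 mm; screw at x 0, y -140 mm.
- bridge_top (a point): Middle of the top of the dark steel bridge fixed on the plate over the level's rail (rail at stand x = +40 mm, along y). Bridge 54 mm long (x), 14 mm wide (y), its top 42 mm and its underside 34 mm above the plate; its posts stand outside the level, 42 mm apart inside.
- stop_face (a point): Middle of the dark end stop's face at the rail's +y end, on the plate; the stop is 40 x 10 x 22 mm. The level's front (+y) end butts against it when home.
- level (a joint): Spirit level's place on its rail, m: 0 = parked at the screw end, 0.110 = against the end stop. Slides along the stand's +y, friction about 1.5 N, stays where it is left; captive on the rail.
- level_fin (a point): Centre of the upright aluminium fin at the rear (-y) end of the 110 mm long spirit level: 10 mm thick (x), 28 mm long (y), 28 mm high, top 11 mm above this point; bare on both sides down to 17 mm below it, where the level's base, 34 mm wide, begins. Pinch it from above across x or push its -y face. Level home, the fin's +y face is 15 mm short of the bridge.
- vial_mid (a point): Top middle of the spirit level's green vial, midway between its two black lines (25 mm apart); the vial runs along the stand's y. 61 mm ahead (+y) of the fin's centre; 25 mm above the level's underside, so that it passes under the bridge.
- bubble (a joint): Place of the white bubble (16 mm long) in the vial, m: 0 = centred, positive toward the end stop (+y), negative toward the screw, limits +-0.022. It goes to the higher end within about 1 s. With the foot seated it moves about 15 mm toward the screw per rad of clockwise turn; with the foot not pressed it stands far toward the screw and tells nothing.
- knob_grip (a point): Centre of the levelling screw's upright black wing, on the screw axis: 42 mm long (this frame's x, turning with it), 12 mm thick (its y), 26 mm high above a disc of 48 mm diameter. The wing's top is 12 mm above this point, the disc's upper face 13 mm below it: fingertips may rest on the disc and press it. Pinch from above across the thickness. Unpressed it stands about 9 mm higher than seated.
- knob (a joint): Angle of the levelling screw, rad, grows clockwise seen from above, limits -0.5 to 2.2; stays where left (friction 0.15 N m). Clockwise raises the plate's screw end 2.5 mm per rad; the screw itself keeps its height. At the start, once seated, that end is too low: it takes about 0.4 to 1.4 rad clockwise to level it, different each time as the table is uneven.
- seat (a joint): How far the sprung foot stands off its seat, as plate angle, rad: 0.030 = lifted as found (9 mm at the screw), 0 = fully seated. About 3 N down on the screw begins to move it, 7 N brings it down, and a firm 10 to 20 N seats it hard against its stop; it rises again when let go.
- battery_d: Bystander: black motorcycle battery 74 x 117 x 104 mm, origin under its centre. Leave alone.
- bit_jar: Bystander: round holder full of bits, 47 mm wide, 86 mm high, origin under its centre. Leave alone.
- spanner_10: Bystander: steel spanner 124 mm long lying on the table. Leave alone.

How it is judged:
On the way, in this order (a step that is already met when the one before it is completed fails the run):
1. the spirit level has been slid against its end stop (value of joint level above 0.106 m), for 0.2 s.
2. the wing of the levelling screw is pressed until the foot is seated (value of joint seat below 0.004 rad and contact force between the fingers and knob above 3 N), for 0.1 s.
At the end, for the whole second after the job is handed in: The level is within 5 mm of its stop, the foot is seated (plate within 0.004 rad of its seat, about 1 mm at the screw), the gripper is still on the levelling screw (contact force over 3 N) with the screw at rest, and the bubble stays within 4 mm of the middle (all of step 2 and value of joint level above 0.105 m and value of joint bubble between -0.004 and 0.004 m and velocity of joint knob between -0.1 and 0.1 rad/s); the arm keeps its last pose, push and grip.
It fails at once if a bystander is pushed away or knocked over (distance of any of battery_d, bit_jar, spanner_10 from where it was at the start of the episode above 0.03 m or angle between any of battery_d, bit_jar's own z axis and vertical above 0.5 rad).
It also fails if it takes over 54 s, if anything falls off the work surface, if the arm or the gripper's body presses on something with over 40 N, if the wrist force passes 120 N, or if a joint passes its speed limit or range.

## Robot

A 6-joint arm with a two-finger parallel gripper is mounted at the origin on the work surface; the furniture and walls round the work are solid. World frame = base frame: x ahead of the robot, y to its left, z up, the work surface at z = 0. Lengths are in m, angles in rad, forces in N, time in s.
With the tool pointing down it reaches from about 0.25 to 0.725 m from the base axis. Payload 4 kg.
Tool frame: the origin (TCP) lies at the very end of the fingers, on their centre line; the grasp point (between the pads) lies 19 mm behind it; z points along the fingers, y is the line along which they close (so a half turn about z gives the same grasp; the last joint's range is limited). The gripper opens to 85 mm and grips with 20 to 120 N. Pads are 22 mm wide; open, the fingers measure 114 mm over their backs; the gripper's body (76 mm by 85 mm) begins 54 mm behind the grasp point. The pads swing forward as they close: fully open they stand 13 mm farther back than shut.
Start: joints at [-1.114, 0.241, 0.005, 1.335, 0, 1.571], TCP at [0.221, -0.449, 0.231] pointing down, gripper open.
Joint ranges: [-2.72, 2.72], [-1.05, 1.87], [-1.09, 1.28], [-1.99, 2.15], [-1.42, 1.44], [-3.14, 3.14]. Speed limits (rad/s): [2.79, 2.79, 3.14, 3.14, 3.14, 3.14].

## Interface

Orientations are given as a unit quaternion [x, y, z, w].
In Python, from workcell import bot gives the robot as it stands.
- The arm moves only by the tool carry_out, never from a script. Its argument "increments" is one flat list of numbers, 5 for each row, row after row: the finger opening in cm, from 0 to 8.54, then the shift along the tool's x, y, z in cm, then the turn about the tool's z in rad. A call has exactly 5 rows; each row shifts and turns the commanded pose from where the row before left it, along the tool's axes as they then stand; what a row does not reach is not made up. A row lasts 1/8 s, in which the tool goes at most 62.5 mm and 10.7 degrees, less where a joint would pass 70% of its speed; a pose out of reach is approached as far as the arm can. A call with a gripper value outside its range is refused whole. The fingers move at their own pace and stop on an object; the grip force is fixed at half the most. Time passes only in rows, so rows that do not move let the fingers close, or fill a call up. It gives the time, the measured TCP pose, the force, the opening and the grip force at its end, in the units of the state.
- bot.get_obs(): the state, without advancing time (a new reading comes with each control period).
- bot.camera(name): name is "side" or "top"; returns a dict with "pixels" (420x560x3 uint8, blue, green, red), "range_z" (420x560 float32, m along the optical axis (not along the pixel's ray), 0 where there is no reading), "mtx" (3x3 intrinsics, pixels), "D" ([k1, k2, p1, p2, k3] as OpenCV has them; the pictures are not rectified), "eye" and "attitude" of the camera in the world. Camera axes: x right, y down, z forward; pixel columns grow to the right and rows downward; lengths in m; the calibration is good to about 2 mm. A picture is of the moment at which its call begins.
- bot.job_done(): hands the job in; it is judged then, once.
Trained networks look in a picture, given as the dict that the camera call returned (one of the last four; its "shot" number tells which), for a name from the list of things; names that differ only in an ending like _2 or _b are one class to them, and where a whole thing is asked for, a point or a joint stands for the part that bears it (a point fixed in the world has none). Each returns a list of dicts, best first, with "p" (0 to 1); they miss things now and then, are a little off and sometimes report something else, mostly with a low value. They report only what shows in the picture. A call takes as long as a camera call.
- bot.find_in(picture, name): "xyz" ([x, y, z] in m, in the coordinates of the camera as it stood for that picture, good to about 4 mm: the middle of the surface that is visible of it).
- bot.regions_of(picture, name): "mask" (420x560 bool, what is visible of it).
- bot.place_of(picture, name): "xyz" ([x, y, z] in m, in the coordinates of the camera as it stood for that picture, good to about 4 mm: a listed point, or the origin of a listed thing).
The state is a dict: "clock": time; "joint_pos": joint angles; "joint_vel": joint speeds; "tau": joint torques, N m; "eef_pos": TCP position; "tool_rot": TCP orientation; "ft_force": force on the tool from outside, world axes, zero at the start; "ft_torque": the same for the moment, N m; "grip_width": finger opening in m; "grasp_force": force on a finger pad.
Only numpy, scipy, OpenCV 4.12 (cv2) and the standard library are available. Lean on these libraries where they do the work, as an engineer would, in place of code of your own. Each camera call takes 0.05 s, during which the arm holds its last target. There are 200 camera calls.

## Working session

There is one attempt and no reset: what is moved stays moved. The work goes in short steps, Python scripts to look and compute and a tool call to move; the robot and the scene stay as the last step left them, time stands still between calls to the robot, and variables do not carry over. Pictures are saved under pics/ and viewed, at most 10 in all, crops included, and the job is handed in when it is done.

Besides the shell and the picture viewer there is one more tool, called by a JSON object that holds its "fn" and its "kwargs", one argument or row to a line. carry_out: Moves the arm, as the interface text tells. Its arguments: {"type":"object","properties":{"increments":{"type":"array","items":{"type":"number"}}},"required":["increments"]}

```bash
mkdir -p pics; cat > h.py <<'E'
import numpy as np, cv2
from scipy.spatial.transform import Rotation as R
from workcell import bot
def Rm(a):
    a=np.array(a,float)
    return a if a.shape==(3,3) else R.from_quat(a).as_matrix()
def w(p,xyz): return Rm(p["attitude"])@np.array(xyz)+np.array(p["eye"])
def places(p,names):
    for n in names:
        for r in bot.place_of(p,n)[:2]: print(n,round(r["p"],2),np.round(w(p,r["xyz"]),4))
E
python3 - <<'E'
from h import *
o=bot.get_obs(); print({k:np.round(v,3) for k,v in o.items()})
for c in("top","side"):
    p=bot.camera(c); cv2.imwrite(f"pics/{c}0.png",p["pixels"]); print(c,p["eye"],np.shape(p["attitude"]),p["mtx"])
    places(p,["stand","bridge_top","stop_face","level_fin","vial_mid","knob_grip","battery_d","bit_jar","spanner_10"])
E
```

```text
{'clock': np.float64(0.0), 'joint_pos': array([-1.114,  0.241,  0.004,  1.335,  0.   ,  1.571]), 'joint_vel': array([-0.001, -0.002,  0.   , -0.   ,  0.001,  0.001]), 'tau': array([ 1.0000e-03, -3.7232e+01,  2.5240e+01,  1.7000e-02,  0.0000e+00,
        0.0000e+00]), 'eef_pos': array([ 0.22 , -0.448,  0.23 ]), 'tool_rot': array([ 0.974,  0.226, -0.   , -0.001]), 'ft_force': array([-0.857, -0.427, -0.194]), 'ft_torque': array([ 0.   , -0.004, -0.02 ]), 'grasp_force': np.float64(0.0), 'grip_width': np.float64(0.086)}
top [ 0.31353695 -0.03243765  1.02648003] (4,) [[385.2417307    0.         277.95267651]
 [  0.         385.2417307  208.97784552]
 [  0.           0.           1.        ]]
stand 0.68 [ 0.5235 -0.0837  0.077 ]
stand 0.66 [ 0.4899 -0.0824  0.0042]
bridge_top 0.64 [ 0.5361 -0.0161  0.0904]
stop_face 0.55 [0.5522 0.0417 0.0596]
level_fin 0.72 [ 0.5127 -0.1494  0.0766]
vial_mid 0.63 [ 0.5277 -0.0863  0.0734]
knob_grip 0.56 [ 0.4613 -0.2171  0.0842]
battery_d 0.56 [0.5459 0.3425 0.0014]
bit_jar 0.57 [ 0.292  -0.3244  0.0014]
bit_jar 0.44 [0.3785 0.1636 0.0013]
spanner_10 0.55 [ 0.3787  0.1625 -0.0016]
side [-0.15071921  0.78385824  0.88201879] (4,) [[447.83783169   0.         279.29004248]
 [  0.         447.83783169 202.81597376]
 [  0.           0.           1.        ]]
stand 0.66 [ 0.5134 -0.1474  0.078 ]
stand 0.65 [ 0.4907 -0.0861  0.0034]
bridge_top 0.78 [ 0.5408 -0.0241  0.0919]
stop_face 0.74 [0.5494 0.0378 0.0566]
level_fin 0.76 [ 0.5123 -0.1447  0.0785]
level_fin 0.43 [ 0.5402 -0.0195  0.0918]
vial_mid 0.78 [ 0.5283 -0.0868  0.0767]
knob_grip 0.75 [ 0.4629 -0.2194  0.081 ]
battery_d 0.67 [0.5439 0.335  0.005 ]
bit_jar 0.73 [ 0.2912 -0.3274  0.0037]
spanner_10 0.63 [ 0.4647 -0.2191  0.0806]
```

View pics/top0.png

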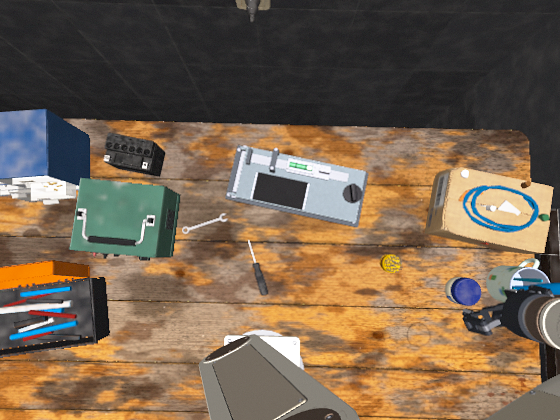

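View pics/side0.png

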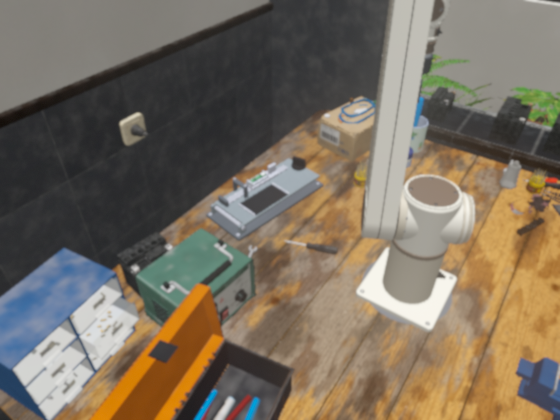

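The top view shows the stand at about (297,185), the wing at (352,193), the vial at (298,166), the bridge at (275,160) and the fin near (322,172). The side view agrees. I'll zoom in on the wing and fin.

```bash
python3 - <<'E'
from h import *
p=bot.camera("top")
cv2.imwrite("pics/crop1.png",cv2.resize(p["pixels"][140:235,225:375],None,fx=5,fy=5,interpolation=cv2.INTER_CUBIC))
for n in("knob_grip","level_fin","knob"):
  for r in bot.regions_of(p,n)[:2]:
    m=r["mask"]; v,u=np.nonzero(m); z=p["range_z"][v,u]; ok=z>0
    q=cv2.undistortPoints(np.c_[u,v].astype(float)[ok].reshape(-1,1,2),p["mtx"],np.array(p["D"])).reshape(-1,2)
    X=np.array([w(p,[a*d,b*d,d]) for (a,b),d in zip(q,z[ok])])
    print(n,round(r["p"],2),len(u),"px",u.mean(),v.mean(),"z pct",np.round(np.percentile(X[:,2],[5,50,95,99]),4))
    t=X[X[:,2]>np.percentile(X[:,2],98)-.006]
    (c,s,a)=cv2.minAreaRect((t[:,:2]*1000).astype(np.float32)); print(" top",len(t),np.round(t.mean(0),4),c,s,a)
E
```

```text
knob_grip 0.62 297 px 352.4208754208754 192.6026936026936 z pct [0.0672 0.0724 0.0967 0.0979]
 top 84 [ 0.4626 -0.2171  0.0953] (462.6006774902344, -217.48268127441406) (40.37370681762695, 12.032506942749023) 8.092754364013672
level_fin 0.64 587 px 307.57069846678024 168.2572402044293 z pct [0.0583 0.0679 0.0887 0.0912]
 top 46 [ 0.5158 -0.1435  0.0892] (516.1581420898438, -143.69329833984375) (26.619497299194336, 9.946401596069336) 80.19775390625
level_fin 0.53 1900 px 133.55789473684212 153.90894736842105 z pct [0.0269 0.0967 0.1069 0.1081]
 top 698 [0.5579 0.3345 0.1048] (548.1564331054688, 337.6042175292969) (115.25165557861328, 67.65435028076172) 81.55113220214844
knob 0.7 299 px 352.44816053511704 192.561872909699 z pct [0.0669 0.0724 0.0966 0.0979]
 top 84 [ 0.4626 -0.2171  0.0953] (462.6006774902344, -217.48268127441406) (40.37370681762695, 12.032506942749023) 8.092754364013672
```

View pics/crop1.png

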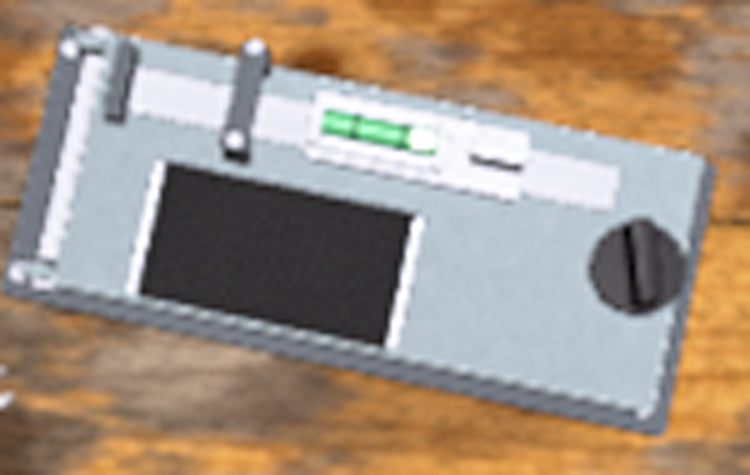

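The wing centre is at (0.4625, -0.2174), with its axis 8° from world x. The fin centre is at (0.516, -0.144). Stand +y is (0.204, 0.979). I'll push the fin with closed fingers.

{"fn": "carry_out", "kwargs": {
  "increments": [0,5.4,-1.65,0,0,0,5.4,-1.65,0,0,0,5.4,-1.65,0,0,0,5.4,-1.65,0,0,0,5.4,-1.65,0,0]
}}

```text
clock: 1.82
eef_pos: [0.4277, -0.2543, 0.2315]
tool_rot: [0.974, 0.226, 0.0, 0.0]
ft_force: [-0.1, -1.1, 0.4]
grip_width: -0.0001
grasp_force: 0.0
```

{"fn": "carry_out", "kwargs": {
  "increments": [0,5.35,-1.65,0,0,0,5.35,-1.65,0,0,0,0,0,0,-0.18,0,0,0,0,-0.18,0,0,0,0,-0.18]
}}

```text
clock: 2.45
eef_pos: [0.5081, -0.1784, 0.2311]
tool_rot: [0.877, 0.481, -0.0, -0.0]
ft_force: [0.7, 0.1, 0.3]
grip_width: 0.0002
grasp_force: 0.0
```

{"fn": "carry_out", "kwargs": {
  "increments": [0,0,0,0,-0.18,0,0,0,0,-0.18,0,0,0,5,0,0,0,0,5,0,0,0,0,0,0]
}}

```text
clock: 3.08
eef_pos: [0.5044, -0.1775, 0.1275]
tool_rot: [0.779, 0.628, -0.003, -0.004]
ft_force: [0.3, -0.1, -0.3]
grip_width: -0.0003
grasp_force: 0.0
```

```bash
cat >> h.py <<'E'
def st():
    o=bot.get_obs(); M=Rm(o["tool_rot"])
    print("t",round(float(o["clock"]),2),"pos",np.round(o["eef_pos"],4),"yaw",round(np.arctan2(M[1,0],M[0,0]),3),"tz",np.round(M[:,2],3),"q",np.round(o["joint_pos"],2),"F",np.round(o["ft_force"],1),"T",np.round(o["ft_torque"],2),"w",round(float(o["grip_width"]),4),"g",round(float(o["grasp_force"]),1))
    return o,M
def to(xyz):
    o,M=st(); print("tool shift cm",np.round(100*M.T@(np.array(xyz)-o["eef_pos"]),2))
E
python3 -c "
from h import *
to([.509,-.179,.071])"
```

```text
t 3.08 pos [ 0.5044 -0.1775  0.1275] yaw 1.357 tz [-0.009  0.003 -1.   ] q [-0.34  0.38 -0.08  1.12  0.    1.45] F [ 0.3 -0.1 -0.3] T [-0.06  0.04 -0.  ] w -0.0003 g 0.0
tool shift cm [-0.05  0.54  5.64]
```

{"fn": "carry_out", "kwargs": {
  "increments": [0,0,0,3,0,0,0,0,2.5,0,0,0,0,0.4,0,0,0,0,0,0,0,0,0,0,0]
}}

```text
clock: 3.7
eef_pos: [0.5093, -0.1793, 0.0742]
tool_rot: [0.779, 0.628, 0.001, 0.001]
ft_force: [0.2, -0.7, -0.2]
grip_width: -0.0001
grasp_force: 0.0
```

```bash
python3 -c "
from h import *
to([.509,-.179,.071])
p=bot.camera('top')
cv2.imwrite('pics/crop2.png',cv2.resize(p['pixels'][140:235,225:375],None,fx=5,fy=5,interpolation=cv2.INTER_CUBIC))"
```

```text
t 3.7 pos [ 0.5093 -0.1793  0.0742] yaw 1.357 tz [ 0.003 -0.001 -1.   ] q [-0.34  0.43 -0.15  0.98  0.    1.45] F [ 0.2 -0.7 -0.2] T [-0.01 -0.04 -0.01] w -0.0001 g 0.0
tool shift cm [ 0.02 -0.04  0.32]
```

View pics/crop2.png

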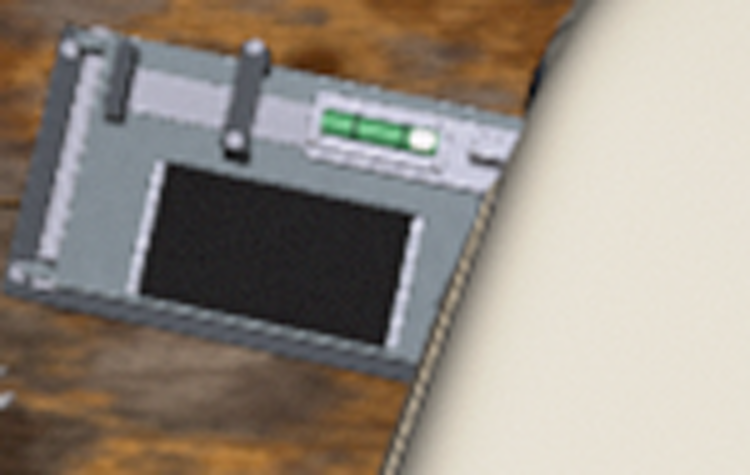

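The arm covers the rear of the fin, whose front part shows at (490,158), and nothing has been disturbed. I'll push along tool x now.

{"fn": "carry_out", "kwargs": {
  "increments": [0,1.5,0,0,0,0,2,0,0.05,0,0,2,0,0.05,0,0,2,0,0.05,0,0,2,0,0.05,0]
}}

```text
clock: 4.38
eef_pos: [0.5281, -0.0842, 0.0702]
tool_rot: [0.778, 0.628, -0.0, -0.0]
ft_force: [-1.2, -2.5, 0.7]
grip_width: 0.0001
grasp_force: 1.0
```

{"fn": "carry_out", "kwargs": {
  "increments": [0,1,0,0,0,0,0.8,0,0,0,0,0.4,0,0,0,0,0.3,0,0,0,0,0,0,0,0]
}}

```text
clock: 5.0
eef_pos: [0.5358, -0.0753, 0.0729]
tool_rot: [0.782, 0.624, -0.007, 0.013]
ft_force: [-0.4, -38.1, 8.0]
grip_width: -0.0002
grasp_force: 18.8
```

```bash
python3 -c "
from h import *
st()
for c in('top','side'):
  p=bot.camera(c); places(p,['stop_face','level_fin','vial_mid','bridge_top'])"
```

```text
t 5.0 pos [ 0.5358 -0.0753  0.0729] yaw 1.347 tz [ 0.005 -0.029 -1.   ] q [-0.12  0.43 -0.15  0.97 -0.03  1.67] F [ -0.4 -38.1   8. ] T [-7.84  0.28 -0.04] w -0.0002 g 18.8
stop_face 0.59 [0.5515 0.0403 0.0563]
vial_mid 0.6 [0.5438 0.0077 0.0751]
stop_face 0.97 [0.551  0.0388 0.0589]
level_fin 0.58 [ 0.5341 -0.0535  0.0785]
vial_mid 0.69 [0.5456 0.0061 0.0754]
bridge_top 0.81 [ 0.5396 -0.0201  0.0939]
bridge_top 0.54 [ 0.5338 -0.0502  0.08  ]
```

The level is home: the push met 38 N, and the vial and fin are exactly where the stop implies. I'll back off and go to the wing.

{"fn": "carry_out", "kwargs": {
  "increments": [0,-3,0,0,0,0,-2,0,-3,0,4,-4,0,-4,0,4,-4,0,-1,0,4,-4,0,0,0]
}}

```text
clock: 6.12
eef_pos: [0.4982, -0.2282, 0.1516]
tool_rot: [0.778, 0.628, 0.001, 0.001]
ft_force: [0.8, 0.0, -0.2]
grip_width: 0.0399
grasp_force: 0.0
```

{"fn": "carry_out", "kwargs": {
  "increments": [4,0,0,0,-0.18,4,0,0,0,-0.18,4,0,0,0,-0.18,4,0,0,0,-0.18,4,0,0,0,-0.18]
}}

```text
clock: 6.75
eef_pos: [0.4974, -0.2266, 0.1498]
tool_rot: [0.425, 0.905, 0.001, -0.001]
ft_force: [0.5, 0.4, 0.7]
grip_width: 0.0398
grasp_force: 0.0
```

{"fn": "carry_out", "kwargs": {
  "increments": [4,0,0,0,-0.18,4,0,0,0,-0.18,4,0,0,0,-0.18,4,0,0,0,-0.18,4,0,0,0,-0.18]
}}

```text
clock: 7.38
eef_pos: [0.4974, -0.2266, 0.1498]
tool_rot: [-0.011, 1.0, 0.001, -0.0]
ft_force: [0.8, -0.7, 0.3]
grip_width: 0.04
grasp_force: 0.0
```

```bash
python3 -c "
from h import *
to([.4625,-.2174,.15])
for c in('top','side'):
  p=bot.camera(c); places(p,['level_fin','vial_mid','knob_grip'])"
```

```text
t 7.38 pos [ 0.4974 -0.2266  0.1498] yaw -3.12 tz [-0.     0.002 -1.   ] q [-0.43  0.38 -0.02  1.17  0.   -0.45] F [ 0.8 -0.7  0.3] T [-0.   -0.03  0.04] w 0.04 g 0.0
tool shift cm [ 3.47  0.99 -0.01]
level_fin 0.95 [ 0.5311 -0.0581  0.0765]
vial_mid 0.61 [0.5424 0.0074 0.0727]
knob_grip 0.57 [ 0.4594 -0.2175  0.0859]
level_fin 0.6 [ 0.534  -0.0518  0.077 ]
vial_mid 0.91 [0.5453 0.0079 0.0744]
knob_grip 0.43 [ 0.4625 -0.2162  0.0821]
```

{"fn": "carry_out", "kwargs": {
  "increments": [4,3.45,1.0,0,0,4,0,0,0,-0.12,4,0,0,3,0,4,0,0,1,0,4,0,0,0,0]
}}

```text
clock: 8.4
eef_pos: [0.4621, -0.2179, 0.1097]
tool_rot: [-0.067, 0.998, 0.001, -0.001]
ft_force: [-0.1, 0.3, 0.7]
grip_width: 0.0401
grasp_force: 0.0
```

```bash
python3 -c "
from h import *
to([.4625,-.2174,.077])
p=bot.camera('side')
cv2.imwrite('pics/side3.png',cv2.resize(p['pixels'][130:250,200:360],None,fx=5,fy=5,interpolation=cv2.INTER_CUBIC))"
```

```text
t 8.4 pos [ 0.4621 -0.2179  0.1097] yaw -3.007 tz [-0.002  0.001 -1.   ] q [-0.44  0.35 -0.18  1.05  0.   -0.58] F [-0.1  0.3  0.7] T [-0.02  0.02 -0.02] w 0.0401 g 0.0
tool shift cm [-0.05  0.04  3.27]
```

View pics/side3.png

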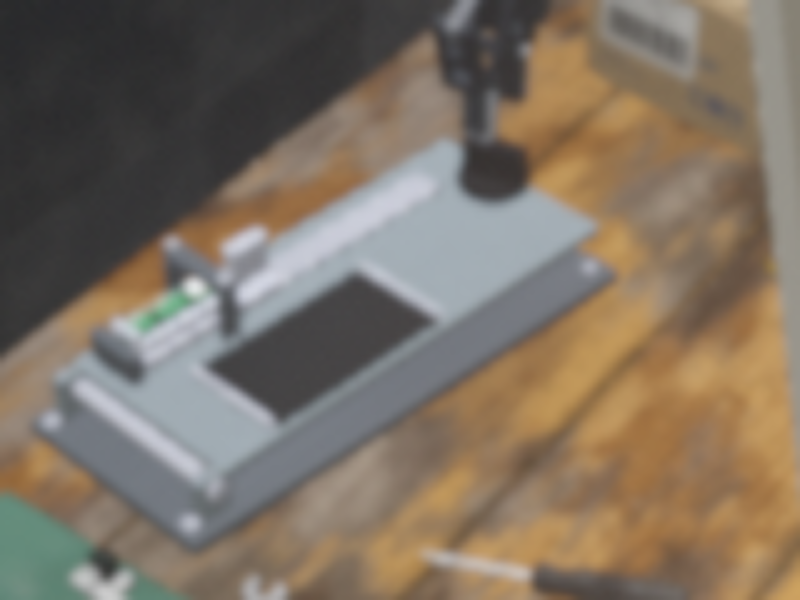

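The level is against its stop at (125,350), the bubble is at the screw end at (195,287), and the gripper is over the wing at (490,150). I'll lower and pinch.

{"fn": "carry_out", "kwargs": {
  "increments": [4,0,0,2,0,4,0,0,1.2,0,4,0,0,0,0,0,0,0,0,0,0,0,0,0,0]
}}

```text
clock: 9.07
eef_pos: [0.4634, -0.2173, 0.079]
tool_rot: [-0.068, 0.998, 0.001, 0.001]
ft_force: [1.7, 5.4, 1.7]
grip_width: 0.0106
grasp_force: 62.4
```

{"fn": "carry_out", "kwargs": {
  "increments": [0,0,0,0,0,0,0,0,0,0,0,0,0,0.3,0,0,0,0,0.3,0,0,0,0,0,0]
}}

```text
clock: 9.7
eef_pos: [0.4635, -0.2183, 0.073]
tool_rot: [-0.068, 0.998, -0.0, 0.001]
ft_force: [0.7, 3.1, 5.7]
grip_width: 0.0102
grasp_force: 62.8
```

```bash
python3 -c "
from h import *
st()"
```

```text
t 9.7 pos [ 0.4635 -0.2183  0.073 ] yaw -3.006 tz [ 0.002 -0.    -1.   ] q [-0.44  0.39 -0.23  0.95  0.   -0.58] F [0.7 3.1 5.7] T [ 0.89 -0.24 -0.16] w 0.0102 g 62.8
```

Gripped. Now I'll press until the force reaches about 15 N.

{"fn": "carry_out", "kwargs": {
  "increments": [0,0,0,0.2,0,0,0,0,0.2,0,0,0,0,0.1,0,0,0,0,0,0,0,0,0,0,0]
}}

```text
clock: 10.32
eef_pos: [0.4648, -0.219, 0.0699]
tool_rot: [-0.068, 0.998, -0.001, 0.003]
ft_force: [1.0, 3.4, 13.4]
grip_width: 0.0105
grasp_force: 63.9
```

{"fn": "carry_out", "kwargs": {
  "increments": [0,0,0,0.15,0,0,0,0,0,0,0,0,0,0,0,0,0,0,0,0,0,0,0,0,0]
}}

```text
clock: 10.95
eef_pos: [0.4657, -0.2192, 0.0695]
tool_rot: [-0.068, 0.998, -0.001, 0.004]
ft_force: [-1.1, 4.2, 19.2]
grip_width: 0.0102
grasp_force: 64.6
```

```bash
cat > b.py <<'E'
from h import *
import sys
st()
for c in("side","top"):
    p=bot.camera(c)
    for n in("bubble","vial_mid"):
        f=bot.find_in(p,n) if n=="bubble" else bot.place_of(p,n)
        for r in f[:1]: print(c,n,round(r["p"],2),np.round(w(p,r["xyz"]),4))
    # direct: profile of vial colours along the stand's y axis through vial_mid
    v=np.array([.5438,.0065,.0]) ; v[2]=float(sys.argv[1]); d=np.array([.204,.979,0])
    s=np.arange(-28,29,2)
    P=v+d*s[:,None]/1000
    Pc=(P-np.array(p["eye"]))@Rm(p["attitude"])
    uv=cv2.projectPoints(Pc,np.zeros(3),np.zeros(3),p["mtx"],np.array(p["D"]))[0].reshape(-1,2)
    c0=uv[14]; print(c,"vial px",np.round(c0,1), "ends",np.round(uv[0],1),np.round(uv[-1],1))
    u,q=np.round(c0).astype(int)
    h=14 if c=="top" else 18
    cv2.imwrite(f"pics/{sys.argv[2]}_{c}.png",cv2.resize(p["pixels"][q-h:q+h,u-24:u+24],None,fx=12,fy=12,interpolation=cv2.INTER_NEAREST))
a=cv2.imread(f"pics/{sys.argv[2]}_side.png"); b=cv2.imread(f"pics/{sys.argv[2]}_top.png")
k=np.vstack([a,b]); cv2.imwrite(f"pics/{sys.argv[2]}.png",cv2.resize(k,None,fx=.77,fy=.77))
E
python3 b.py 0.071 v1
```

```text
t 10.95 pos [ 0.4657 -0.2192  0.0695] yaw -3.006 tz [ 0.008 -0.002 -1.   ] q [-0.44  0.39 -0.23  0.94  0.   -0.58] F [-1.1  4.2 19.2] T [1.22 0.14 0.15] w 0.0102 g 64.6
side vial_mid 0.65 [0.5471 0.0037 0.0734]
side vial px [233.4 191.4] ends [240.7 187.4] [225.9 195.5]
top vial_mid 0.55 [0.5443 0.0064 0.0714]
top vial px [264.  158.3] ends [274.8 160.8] [253.2 155.8]
```

View pics/v1.png

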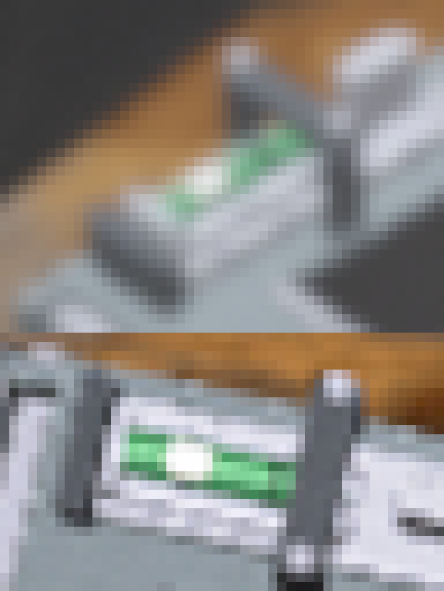

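With the foot seated, the bubble is on the stop side, at top-crop (190,463). The right black line is near (248,475). I'll turn clockwise 0.3 rad first and measure line profiles before and after.

```bash
cat > prof.py <<'E'
from h import *
st()
def prof(c):
    p=bot.camera(c); im=p["pixels"].astype(np.float32)
    hsv=cv2.cvtColor(p["pixels"],cv2.COLOR_BGR2HSV)
    v=np.array([.5438,.0065,.0705]); d=np.array([.204,.979,0]); n=np.array([.979,-.204,0])
    proj=lambda P: cv2.projectPoints((P-np.array(p["eye"]))@Rm(p["attitude"]),np.zeros(3),np.zeros(3),p["mtx"],np.array(p["D"]))[0].reshape(-1,2)
    s=np.arange(-30,31,1.)
    best=None
    for off in np.arange(-8,8.1,.5):   # lateral offset with most green
        uv=proj(v+d*s[:,None]/1000+n*off/1000).astype(np.float32)
        pr=cv2.remap(im,uv[:,0].reshape(1,-1),uv[:,1].reshape(1,-1),cv2.INTER_CUBIC)[0]
        g=(pr[:,1]-pr[:,2]).clip(0).sum()
        if best is None or g>best[0]: best=(g,off,pr)
    g,off,pr=best
    print(c,"lat",off)
    print(" ".join(f"{int(a)}:{int(x[2])}/{int(x[1])}" for a,x in zip(s,pr) if a%1==0))
    r=pr[:,2]; k=(s>-24)&(s<24)&(r>190)
    if k.any(): print(" bubble ~",round(float((s[k]).mean()),1), s[k].min(),s[k].max())
prof("top"); prof("side")
E
python3 prof.py
```

```text
t 11.25 pos [ 0.4657 -0.2192  0.0695] yaw -3.006 tz [ 0.008 -0.002 -1.   ] q [-0.44  0.39 -0.23  0.94  0.   -0.58] F [-1.4  3.6 19.1] T [1.24 0.11 0.11] w 0.0101 g 64.6
top lat 2.5
-30:86/90 -29:88/92 -28:93/97 -27:93/97 -26:93/96 -25:94/96 -24:94/96 -23:94/96 -22:94/95 -21:93/94 -20:96/108 -19:101/134 -18:106/161 -17:107/174 -16:103/169 -15:97/160 -14:89/150 -13:82/142 -12:85/153 -11:90/170 -10:97/187 -9:102/195 -8:102/192 -7:107/194 -6:111/195 -5:112/194 -4:115/197 -3:113/196 -2:111/195 -1:104/192 0:96/187 1:93/184 2:89/180 3:106/184 4:150/200 5:198/221 6:237/239 7:249/247 8:250/249 9:255/253 10:255/253 11:254/252 12:256/253 13:256/253 14:251/250 15:244/246 16:222/235 17:180/218 18:141/202 19:107/188 20:98/183 21:100/184 22:98/184 23:94/181 24:88/177 25:79/174 26:73/168 27:92/172 28:124/180 29:163/192 30:194/205
 bubble ~ 10.5 5.0 16.0
side lat -1.5
-30:95/124 -29:96/130 -28:98/138 -27:101/146 -26:105/153 -25:108/159 -24:110/163 -23:111/166 -22:111/167 -21:111/166 -20:111/164 -19:110/162 -18:108/159 -17:105/155 -16:102/151 -15:99/148 -14:98/148 -13:99/149 -12:100/153 -11:103/157 -10:105/160 -9:108/164 -8:111/167 -7:113/170 -6:115/172 -5:118/174 -4:120/175 -3:120/175 -2:123/176 -1:129/178 0:138/181 1:146/184 2:157/188 3:168/193 4:179/198 5:186/201 6:195/206 7:202/211 8:206/213 9:207/213 10:206/213 11:204/213 12:202/212 13:197/210 14:189/206 15:180/201 16:170/196 17:159/191 18:149/186 19:143/184 20:139/182 21:139/182 22:143/184 23:149/186 24:157/190 25:167/193 26:175/196 27:180/198 28:183/198 29:183/195 30:182/191
 bubble ~ 9.5 6.0 13.0
```

{"fn": "carry_out", "kwargs": {
  "increments": [0,0,0,0,0.1,0,0,0,0,0.1,0,0,0,0,0.1,0,0,0,0,0,0,0,0,0,0]
}}

```text
clock: 11.98
eef_pos: [0.466, -0.2197, 0.0695]
tool_rot: [0.083, 0.997, -0.001, 0.004]
ft_force: [-0.6, 2.1, 18.0]
grip_width: 0.0103
grasp_force: 64.5
```

{"fn": "carry_out", "kwargs": {
  "increments": [0,0,0,0,0,0,0,0,0,0,0,0,0,0,0,0,0,0,0,0,0,0,0,0,0]
}}

```text
clock: 12.6
eef_pos: [0.466, -0.2196, 0.0696]
tool_rot: [0.082, 0.997, -0.001, 0.004]
ft_force: [-0.2, 1.7, 18.9]
grip_width: 0.01
grasp_force: 64.5
```

```bash
python3 prof.py
```

```text
t 12.6 pos [ 0.466  -0.2196  0.0696] yaw 2.976 tz [ 0.008 -0.003 -1.   ] q [-0.44  0.39 -0.23  0.94  0.   -0.28] F [-0.2  1.7 18.9] T [ 1.   -0.03 -0.1 ] w 0.01 g 64.5
top lat 2.0
-30:85/87 -29:89/92 -28:93/97 -27:94/99 -26:95/100 -25:95/98 -24:93/95 -23:93/95 -22:93/93 -21:94/95 -20:99/113 -19:104/139 -18:109/164 -17:112/180 -16:112/181 -15:111/179 -14:107/171 -13:102/164 -12:105/173 -11:107/187 -10:111/202 -9:111/204 -8:109/199 -7:115/201 -6:122/205 -5:129/209 -4:127/211 -3:115/207 -2:124/207 -1:151/213 0:191/224 1:227/238 2:245/248 3:260/256 4:266/259 5:259/256 6:256/254 7:255/253 8:253/252 9:253/252 10:255/253 11:248/250 12:236/242 13:212/230 14:166/212 15:128/199 16:103/191 17:99/190 18:109/195 19:117/199 20:119/201 21:118/201 22:116/200 23:110/196 24:102/190 25:91/185 26:84/179 27:102/182 28:130/188 29:166/198 30:199/210
 bubble ~ 6.5 0.0 13.0
side lat -1.0
-30:99/126 -29:99/133 -28:101/142 -27:103/149 -26:105/155 -25:108/160 -24:110/164 -23:111/167 -22:111/167 -21:111/166 -20:110/165 -19:109/162 -18:107/159 -17:105/155 -16:101/151 -15:99/149 -14:98/149 -13:98/151 -12:99/154 -11:102/157 -10:104/161 -9:108/165 -8:111/169 -7:115/171 -6:121/174 -5:131/179 -4:141/183 -3:152/187 -2:163/191 -1:177/198 0:187/203 1:195/208 2:202/211 3:207/214 4:209/215 5:207/213 6:205/211 7:202/208 8:196/203 9:186/196 10:175/189 11:164/184 12:153/180 13:143/177 14:136/175 15:129/174 16:124/173 17:122/173 18:122/175 19:123/176 20:126/178 21:133/181 22:140/184 23:148/186 24:156/189 25:167/194 26:174/197 27:179/198 28:182/198 29:184/196 30:182/192
 bubble ~ 4.5 1.0 8.0
```

The bubble is about 6.5 mm off the midpoint (left dark line at s = -13, line spacing 25 mm), so it needs about 0.43 rad more.

{"fn": "carry_out", "kwargs": {
  "increments": [0,0,0,0,0.11,0,0,0,0,0.11,0,0,0,0,0.11,0,0,0,0,0.1,0,0,0,0,0]
}}

```text
clock: 13.32
eef_pos: [0.4658, -0.2202, 0.0696]
tool_rot: [0.294, 0.956, -0.001, 0.004]
ft_force: [-0.3, 1.3, 18.4]
grip_width: 0.0102
grasp_force: 64.4
```

{"fn": "carry_out", "kwargs": {
  "increments": [0,0,0,0,0,0,0,0,0,0,0,0,0,0,0,0,0,0,0,0,0,0,0,0,0]
}}

```text
clock: 13.95
eef_pos: [0.4659, -0.2202, 0.0696]
tool_rot: [0.293, 0.956, -0.001, 0.004]
ft_force: [0.1, 1.2, 17.4]
grip_width: 0.0104
grasp_force: 64.4
```

{"fn": "carry_out", "kwargs": {
  "increments": [0,0,0,0,0,0,0,0,0,0,0,0,0,0,0,0,0,0,0,0,0,0,0,0,0]
}}

```text
clock: 14.58
eef_pos: [0.4659, -0.2202, 0.0696]
tool_rot: [0.293, 0.956, -0.001, 0.004]
ft_force: [-0.4, 0.5, 18.1]
grip_width: 0.0103
grasp_force: 64.4
```

```bash
python3 prof.py; python3 b.py 0.071 v2
```

```text
t 14.57 pos [ 0.4659 -0.2202  0.0696] yaw 2.546 tz [ 0.008 -0.004 -1.   ] q [-0.44  0.39 -0.23  0.94 -0.    0.15] F [-0.4  0.5 18.1] T [ 0.63 -0.04 -0.17] w 0.0103 g 64.4
top lat 2.5
-30:90/94 -29:91/94 -28:95/98 -27:94/97 -26:94/98 -25:93/98 -24:93/97 -23:94/96 -22:94/93 -21:94/91 -20:99/105 -19:106/132 -18:113/162 -17:114/179 -16:108/176 -15:100/166 -14:91/150 -13:83/136 -12:82/143 -11:82/159 -10:88/179 -9:97/190 -8:107/192 -7:141/204 -6:182/219 -5:220/235 -4:245/247 -3:250/249 -2:253/251 -1:255/252 0:252/251 1:253/252 2:257/253 3:257/254 4:255/251 5:246/245 6:216/233 7:174/220 8:129/201 9:95/178 10:86/161 11:79/146 12:71/134 13:70/134 14:80/149 15:92/172 16:103/189 17:110/196 18:109/192 19:108/189 20:106/187 21:103/185 22:99/184 23:93/181 24:87/177 25:79/173 26:75/167 27:94/171 28:126/179 29:167/195 30:202/212
 bubble ~ 0.5 -5.0 6.0
side lat -1.0
-30:99/126 -29:100/133 -28:101/142 -27:102/148 -26:104/155 -25:107/160 -24:109/165 -23:110/166 -22:110/167 -21:111/166 -20:110/165 -19:109/162 -18:107/159 -17:105/155 -16:102/152 -15:100/150 -14:100/150 -13:105/154 -12:116/160 -11:127/166
[... 180 characters left out ...]
3 7:146/174 8:134/165 9:121/156 10:111/150 11:105/147 12:101/148 13:101/151 14:103/156 15:105/161 16:109/165 17:112/169 18:116/173 19:118/174 20:122/176 21:128/179 22:135/181 23:143/184 24:152/187 25:163/191 26:172/194 27:177/196 28:181/196 29:183/195 30:182/191
 bubble ~ -1.5 -6.0 3.0
t 14.68 pos [ 0.4659 -0.2202  0.0696] yaw 2.546 tz [ 0.008 -0.004 -1.   ] q [-0.44  0.39 -0.23  0.94 -0.    0.15] F [-0.7  1.6 18.3] T [ 0.6   0.02 -0.09] w 0.0104 g 64.4
side vial_mid 0.54 [0.5405 0.0029 0.0735]
side vial px [233.4 191.4] ends [240.7 187.4] [225.9 195.5]
top bubble 0.39 [ 0.4584 -0.208   0.0603]
top vial_mid 0.9 [0.5431 0.0082 0.0714]
top vial px [264.  158.3] ends [274.8 160.8] [253.2 155.8]
```

View pics/v2.png

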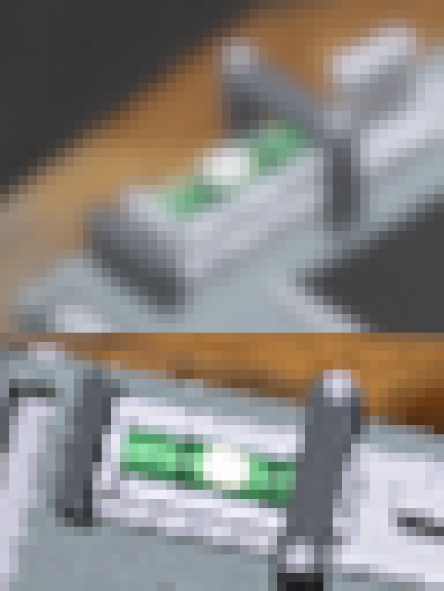

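The bubble sits centred between the two black lines in both views (lines at ±12.5 mm, bubble at about +0.5 mm). The press is a steady 18 N and the wing is still held.

```bash
python3 -c "
from workcell import bot
print(bot.job_done())"
```

```text
the job is handed in; nothing more can be done
None
```

I handed the job in with the level against its stop, the wing gripped and pressed down at about 18 N, and the bubble within about 1 mm of centre in both camera views; the hand-in call returned no verdict.

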